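# Roll the knock bar home in its cradle

### The arm

A 7-joint arm with a two-finger parallel gripper is mounted at the origin on the work surface. World frame = base frame: x ahead of the robot, y to its left, z up, the work surface at z = 0. Lengths are in m, angles in rad, forces in N, time in s.
With the tool pointing down it reaches from about 0.425 to 0.875 m from the base axis. Payload 4.7 kg.
Tool frame: the origin (TCP) lies midway between the tips of the shut fingers; the grasp point (between the pads) lies 19 mm behind it; z points along the fingers, x is the direction in which the jaws open and shut, and the axes are right-handed (so a half turn about z gives the same grasp; the last joint's range is limited). The gripper opens to 85 mm and grips with 20 to 120 N. Pads are 22 mm wide; open, the fingers measure 114 mm over their backs; the gripper's body (76 mm by 85 mm) begins 54 mm behind the grasp point. The pads swing forward as they close: fully open they stand 13 mm farther back than shut.
Start: joints at [-1.325, 0.321, -0.07, 1.45, 0.023, 1.371, -0.057], TCP at [0.149, 0.633, 0.231] pointing down, gripper open.
Joint ranges: [-2.86, 2.86], [-0.3, 2.09], [-1.38, 1.24], [0.06, 2.45], [-1.56, 4.7], [0.09, 2.05], [-2.69, 2.69]. Speed limits (rad/s): [2.57, 2.57, 3.14, 3.14, 3.14, 3.14, 3.14].

### API

Orientations are given as a unit quaternion [x, y, z, w].
In Python, from workcell import manip gives the robot as it stands.
- The arm moves only by the tool move_arm, never from a script. Its argument "increments" is a list of rows, each an object with "xyz": the shift along the tool's x, y, z each as a share of 0.5 m, from -1 to 1, a list of three; "rot": the turn, a rotation vector about the tool's x, y, z each as a share of pi/2 rad, from -1 to 1, a list of three; "jaw": the closure, from -1 (fully open) to 1 (shut), so that 0 is half open. In form: [{"xyz": [tx, ty, tz], "rot": [rx, ry, rz], "jaw": jaw}, ...]. A call has 1 to 12 rows; each row shifts and turns the pose as measured when the row begins, along the tool's axes as they then stand; what a row does not reach is not made up. A row lasts 1/8 s, in which the tool goes at most 62.5 mm and 10.7 degrees, less where a joint would pass 70% of its speed; a pose out of reach is approached as far as the arm can. A call with a number of a shift or a turn outside -1 to 1 is refused whole. A call with a gripper value outside its range is refused whole. The fingers move at their own pace and stop on an object; "squeeze" is the grip in N (left out, the last holds). Time passes only in rows, so rows that do not move let the fingers close. It gives the time, the measured TCP pose, the force and the opening at its end, in the units of the state.
- manip.get_obs(): the state, without advancing time (a new reading comes with each control period).
- manip.capture(name): name is "scene" or "top" or "wrist"; returns (picture, depth): 420x560x3 uint8, red, green, blue; 420x560 float32, m along the optical axis (not along the pixel's ray), 0 where there is no reading.
- manip.get_calibration(name): a dict with "mtx" (3x3 intrinsics, pixels), "R" (3x3) and "t" (3): a world point X has camera coordinates R X + t. Camera axes: x right, y down, z forward; pixel columns grow to the right and rows downward; lengths in m; the calibration is good to about 2 mm. A picture is of the moment at which its call begins: read the wrist's pose just before it. get_calibration takes no time and is no camera call; for the wrist camera it gives the pose at the moment of the call.
- manip.finish_job(): hands the job in, once; it reports no verdict.
Trained networks look in the newest picture that a camera, given by its name, has taken for a name from the list of things; names that differ only in an ending like _2 or _b are one class to them, and where a whole thing is asked for, a point or a joint stands for the part that bears it (a point fixed in the world has none). Each returns a list of dicts, best first, with "confidence" (0 to 1); they miss things now and then, are a little off and sometimes report something else, mostly with a low value. They report only what shows in the picture. A call takes as long as a camera call.
- manip.look_for(label, camera): "box" ([left, top, width, height] in pixels, round what is visible of it).
- manip.pinpoint(label, camera): "position" ([column, row] in pixels: a listed point, or the origin of a listed thing).
The state is a dict: "time_s": time; "joint_positions": joint angles; "dq": joint speeds; "tau": joint torques, N m; "position": TCP position; "orientation": TCP orientation; "ft_force": force on the tool from outside, world axes, zero at the start; "ft_torque": the same for the moment, N m; "finger_gap": finger opening in m.
Only numpy, scipy, OpenCV 4.12 (cv2) and the standard library are available. Lean on these libraries where they do the work, as an engineer would, in place of code of your own. Each camera call takes 0.05 s, during which the arm holds its last target.

### The job

The freshly washed knock bar lies across the two rims of the knock-out drawer. Roll it along the rims by pushing its side, do not pick it up, and push it gently over the two little ramps so that it drops into the cradle; then push on lightly until you feel it bear squarely against the low back stops, without ramming or overrunning them. Let go, leave it lying still in the cradle and leave the drawer's neighbours (jug, tamper, cup) alone.

Things in the scene. Friction and masses are not known exactly. Their poses are not given: they have to be found in the camera images.
- drawer: Open steel knock-out box, fixed, 330 mm long (its x), 200 wide (its y); origin at centre of underside. Its two long walls carry flat level rims, tops 85 mm up, 14 mm wide (|y| 86 to 100); end walls are 20 mm lower. Free inside between the rims down to the 4 mm floor, but for the bracket. The bar is to roll along the drawer's +x, away from the robot.
- bracket: Fixed guides in the drawer, axes as the drawer's, origin on its underside plane below the NOMINAL cradle centre. They carry an aluminium carriage with the two shoes that form the cradle, joined by a crossbar 46 mm below the rims. The carriage is clamped up to 20 mm before or behind nominal along x: its true place is not reported, feel or look for it. It does not shift when pushed.
- cradle_mid (a point): Nominal cradle centre on the bracket, midway between the rims at rim height (85 mm). Climbing the ramps takes a push of a few newtons; past the crest the push drops away and the bar falls ahead about 10 mm into the cradle, where it has 1.5 mm of play and is clear of the rims; pushed on, it meets the stops. A push of 4 to 6 N there proves it home; over 15 N at any time bends the sheet metal.
- shoe_left (a point): Nominal centre of the left (+y) shoe, 10 mm wide, just inside the rim (|y| 70 to 80 mm), at rim height. Along +x, from the true cradle centre: ramp foot at -32 mm, rising 4.5 mm above the rims to a crest at -10; step down 2.5 mm to the flat cradle floor, 2 mm above the rims; upright back stop at +18, rising 9 mm over that floor.
- shoe_right (a point): The same point of the right (-y) shoe, which is like the left one; 140 mm clear between the two shoes.
- bar: Plain black knock bar with a smooth, slippery hard sleeve, a loose cylinder of 34 mm diameter, 210 mm long, 0.47 to 0.8 kg. Origin at its centre, 102 mm above the counter on the rims, 104 mm in the cradle; y along its axis, x and z turn as it rolls. It starts nearly square across the rims, on the robot's side of the bracket.
- jug: Steel milk jug, 76 mm diameter, 95 mm high, with a handle, loose on the counter beside the drawer (left). Origin at the centre of its underside. Not to be disturbed.
- tamper: Steel tamper standing on its 58 mm round foot, 88 mm high, loose on the counter beside the drawer (right). Origin at the centre of its underside. Not to be disturbed.
- cup: White cup, 68 mm diameter, 60 mm high, loose on the counter beside the drawer (right). Origin at the centre of its underside. Not to be disturbed.

How it is judged:
By the outcome, as a careful person would: the job done as asked, in the order asked, and still so for the second after the job is handed in, with the robot touching nothing.
It also fails if it takes over 67 s, if anything falls off the work surface, if the arm or the gripper's body presses on something with over 40 N, if the wrist force passes 120 N, or if a joint passes its speed limit or range.

## Working session

There is one attempt and no reset: what is moved stays moved. The work goes in short steps, Python scripts to look and compute and a tool call to move; the robot and the scene stay as the last step left them, time stands still between calls to the robot, and variables do not carry over. Pictures are saved under pics/ and viewed, and the job is handed in when it is done.

Besides the shell and the picture viewer there is one more tool, called after "Request:" in YAML: its name, and indented under it one key for each argument. move_arm: Moves the arm, as the interface text tells. Its arguments: {"type":"object","properties":{"increments":{"type":"array"},"squeeze":{"type":"number"}},"required":["increments"]}

```bash
mkdir -p pics; ls; python3 - <<'E'
from workcell import manip
import cv2
o=manip.get_obs(); print(o)
for n in ("scene","top","wrist"):
    p,d=manip.capture(n); cv2.imwrite(f"pics/{n}0.png",p[:,:,::-1])
    c=manip.get_calibration(n); print(n,c)
    if n!="wrist":
        for l in ("drawer","bracket","cradle_mid","shoe_left","shoe_right","bar","jug","tamper","cup"):
            r=manip.pinpoint(l,n); 
            print(l,[(x["position"],round(x["confidence"],2)) for x in r[:2]])
print(manip.get_obs()["time_s"])
E
```

```text
pics
{'time_s': 0.0, 'joint_positions': array([-1.32489685,  0.32184273, -0.07005816,  1.45171535,  0.02262622,
        1.37081973, -0.05689529]), 'dq': array([ 1.97618656e-04,  7.68051432e-04, -8.49631771e-04,  3.19466505e-04,
        4.82199906e-04, -1.21866008e-03, -5.63798967e-05]), 'tau': array([-4.71426358e-05, -4.93576348e+01, -3.82201262e-01, -3.14325321e+01,
        1.31228473e-02,  1.16752560e-02, -2.80043402e-06]), 'position': array([0.14926836, 0.6320487 , 0.23019026]), 'orientation': array([ 7.84127620e-01,  6.20598805e-01, -7.39742869e-04,  6.71982983e-04]), 'ft_force': array([0.50222527, 0.3142128 , 0.00363368]), 'ft_torque': array([ 9.35485112e-05,  3.62707575e-02, -1.29516024e-02]), 'finger_gap': 0.08540665854682807}
scene {'mtx': array([[455.41456503,   0.        , 281.19359223],
       [  0.        , 455.41456503, 221.30234681],
       [  0.        ,   0.        ,   1.        ]]), 'R': array([[-0.53073137,  0.84750701,  0.00748828],
       [ 0.50943563,  0.32605831, -0.79634247],
       [-0.67734744, -0.41882913, -0.60479964]]), 't': array([ 0.29941515, -0.2331957 
[... 666 characters left out ...]
6349748, 0.58901867, 0.82052776])}
drawer [([330.0, 207.9], 0.62)]
bracket [([320.5, 182.5], 0.56)]
cradle_mid [([323.5, 171.5], 0.66)]
shoe_left [([290.1, 183.4], 0.87)]
shoe_right [([362.6, 160.1], 0.6)]
bar [([343.8, 225.0], 0.89)]
jug [([257.9, 245.0], 0.6)]
tamper [([404.3, 165.4], 0.8)]
cup [([421.4, 218.2], 0.83)]
wrist {'mtx': array([[310.48387064,   0.        , 281.5561554 ],
       [  0.        , 310.48387064, 209.74221792],
       [  0.        ,   0.        ,   1.        ]]), 'R': array([[ 0.22881188,  0.97347017, -0.00098069],
       [ 0.92031923, -0.21599032,  0.32612988],
       [ 0.31726589, -0.07552493, -0.94532446]]), 't': array([-0.65059839, -0.04370807,  0.38205323])}
1.05
```

View pics/scene0.png

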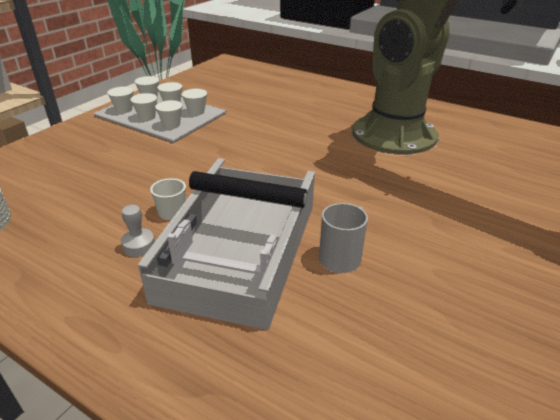

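View pics/top0.png

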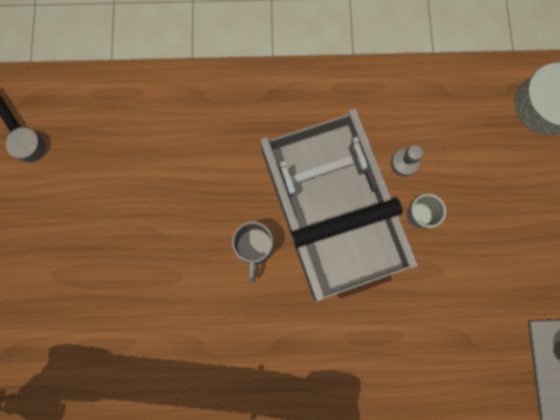

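```bash
cat > h.py <<'E'
import numpy as np
def atz(c,px,z):
    K,R,t=c["mtx"],c["R"],c["t"]
    r=R.T@np.linalg.solve(K,[px[0],px[1],1]); C=-R.T@t
    return C+r*(z-C[2])/r[2]
def proj(c,X):
    q=c["mtx"]@(c["R"]@np.array(X)+c["t"]); return q[:2]/q[2]
E
python3 - <<'E'
from workcell import manip
from h import *
c=manip.get_calibration("top");s=manip.get_calibration("scene")
for l,p,z in (("drawer",(330,207.9),0),("bracket",(320.5,182.5),0),("mid",(323.5,171.5),.085),("sl",(290.1,183.4),.085),("sr",(362.6,160.1),.085),("bar",(343.8,225),.102),("jug",(257.9,245),0),("tamper",(404.3,165.4),0),("cup",(421.4,218.2),0)):
    print(l,atz(c,p,z).round(4))
for l,p,z in (("drawer",(242.4,249.4),0),("sl",(269.4,239.3),.085),("sr",(182.8,224.3),.085),("bar",(248.2,189.3),.102)):
    print(l,atz(s,p,z).round(4))
E
```

```text
drawer [ 0.6011 -0.0618  0.    ]
bracket [ 0.6568 -0.0441  0.    ]
mid [ 0.6582 -0.0418  0.085 ]
sl [0.6361 0.0241 0.085 ]
sr [ 0.6793 -0.1194  0.085 ]
bar [ 0.5497 -0.0731  0.102 ]
jug [0.5264 0.0923 0.    ]
tamper [ 0.6899 -0.2264  0.    ]
cup [ 0.5739 -0.2536  0.    ]
drawer [ 0.5981 -0.0622  0.    ]
sl [0.6333 0.0206 0.085 ]
sr [ 0.6776 -0.1207  0.085 ]
bar [ 0.5547 -0.0755  0.102 ]
```

The pictures show the bar lying across the rims (top, centre about 345,222) and the carriage's shoes at about (289,178) and (360,155). The jug, tamper and cup stand outside the drawer. The drawer's yaw is roughly 17°. I'll bring the wrist over, going around the near-reach limit.

Request:
move_arm:
  increments:
    - {"xyz": [-0.058,0.102,0],"rot": [0,0,0],"jaw": -1}
    - {"xyz": [-0.058,0.102,0],"rot": [0,0,0],"jaw": -1}
    - {"xyz": [-0.058,0.102,0],"rot": [0,0,0],"jaw": -1}
    - {"xyz": [-0.058,0.102,0],"rot": [0,0,0],"jaw": -1}
    - {"xyz": [-0.058,0.102,0],"rot": [0,0,0],"jaw": -1}
    - {"xyz": [-0.058,0.102,0],"rot": [0,0,0],"jaw": -1}
    - {"xyz": [-0.058,0.102,0],"rot": [0,0,0],"jaw": -1}
    - {"xyz": [0,0,0],"rot": [0,0,-0.11],"jaw": -1}
    - {"xyz": [0,0,0],"rot": [0,0,-0.11],"jaw": -1}
    - {"xyz": [0,0,0],"rot": [0,0,-0.11],"jaw": -1}

```text
time_s: 2.3
position: [0.4605, 0.3442, 0.2314]
orientation: [0.593, 0.805, 0.002, -0.0]
ft_force: [0.1, 0.4, 1.2]
finger_gap: 0.0854
```

```bash
cat >> h.py <<'E'
def state():
    from workcell import manip
    from scipy.spatial.transform import Rotation as Ro
    o=manip.get_obs(); M=Ro.from_quat(o["orientation"]).as_matrix()
    return o,o["position"],M
def to(target):
    o,p,M=state()
    return (M.T@(np.array(target)-p)/0.5).round(4)
E
python3 - <<'E'
from h import *
o,p,M=state(); print(o["time_s"],p,M.round(3),to([.49,-.092,.23]))
E
```

```text
2.3 [0.46047793 0.34416626 0.23135003] [[-0.298  0.955  0.002]
 [ 0.955  0.298  0.003]
 [ 0.002  0.003 -1.   ]] [-0.8504 -0.2033 -0.    ]
```

Request:
move_arm:
  increments:
    - {"xyz": [-0.12,-0.03,0],"rot": [0,0,0],"jaw": -1}
    - {"xyz": [-0.12,-0.03,0],"rot": [0,0,0],"jaw": -1}
    - {"xyz": [-0.12,-0.03,0],"rot": [0,0,0],"jaw": -1}
    - {"xyz": [-0.12,-0.03,0],"rot": [0,0,0],"jaw": -1}
    - {"xyz": [-0.12,-0.03,0],"rot": [0,0,0],"jaw": -1}
    - {"xyz": [-0.12,-0.03,0],"rot": [0,0,0],"jaw": -1}
    - {"xyz": [-0.12,-0.03,0],"rot": [0,0,0],"jaw": -1}
    - {"xyz": [0,0,0],"rot": [0,0,0],"jaw": -1}

```text
time_s: 3.3
position: [0.4875, -0.0949, 0.2312]
orientation: [0.591, 0.807, 0.005, 0.002]
ft_force: [-0.3, 0.4, -0.1]
finger_gap: 0.0851
```

```bash
python3 - <<'E'
from h import *
from workcell import manip
import cv2
o,p,M=state(); print(o["time_s"],p,o["ft_force"],o["dq"].round(4))
c=manip.get_calibration("wrist")
pic,d=manip.capture("wrist"); cv2.imwrite("pics/w1.png",pic[:,:,::-1]); np.savez("w1.npz",d=d,pic=pic,**c)
for l,z in (("drawer",0),("bracket",0),("cradle_mid",.085),("shoe_left",.085),("shoe_right",.085),("bar",.102)):
    r=manip.pinpoint(l,"wrist")
    print(l,[(x["position"],round(x["confidence"],2),atz(c,x["position"],z).round(4)) for x in r[:2]])
E
```

```text
3.3 [ 0.48754411 -0.09494557  0.23119022] [-0.28108497  0.40143579 -0.12512615] [-0.0282 -0.006  -0.077   0.0096 -0.053   0.0035 -0.0011]
drawer [([273.6, 253.9], 0.9, array([ 0.5965, -0.0706,  0.    ]))]
bracket []
cradle_mid [([277.2, 339.7], 0.66, array([ 0.6584, -0.0453,  0.085 ]))]
shoe_left [([342.2, 339.9], 0.92, array([0.636 , 0.0268, 0.085 ]))]
shoe_right [([211.8, 342.8], 0.95, array([ 0.6856, -0.1166,  0.085 ]))]
bar [([275.0, 263.2], 0.91, array([ 0.554 , -0.0798,  0.102 ]))]
```

View pics/w1.png

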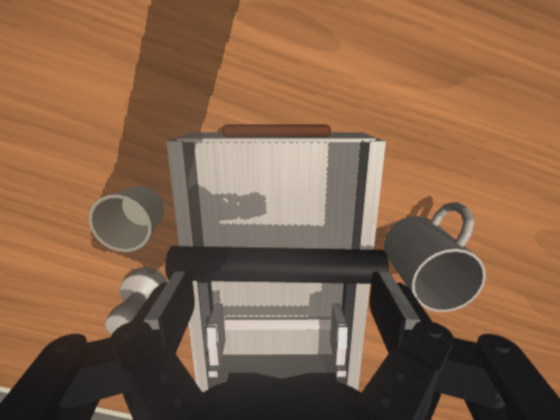

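```bash
python3 - <<'E'
from h import *
import cv2
w=np.load("w1.npz"); d=w["d"]; K,R,t=w["mtx"],w["R"],w["t"]
v,u=np.mgrid[:420,:560]
P=np.stack([(u-K[0,2])/K[0,0]*d,(v-K[1,2])/K[1,1]*d,d],-1)
X=(P-t)@R; ok=d>0
a=0.297; ex=np.array([np.cos(a),np.sin(a)]); ey=np.array([-ex[1],ex[0]])
c0=np.array([.6,-.064])
L=np.stack([(X[...,:2]-c0)@ex,(X[...,:2]-c0)@ey],-1)
rim=ok&(abs(X[...,2]-.085)<.004)&(abs(L[...,1])<.13)&(L[...,0]>-.2)&(L[...,0]<.2)
for s in (1,-1):
    q=rim&(L[...,1]*s>.07); l=L[q]
    print(s,q.sum(),"z",np.median(X[q][:,2]))
    for x0 in np.arange(-.17,.1,.03):
        m=abs(l[:,0]-x0)<.005
        if m.sum()>10: print(round(x0,3),np.percentile(l[m,1],[2,50,98]).round(4),m.sum())
    print("xmin",np.percentile(l[:,0],[.5,1]))
# bar
b=ok&(X[...,2]>.095)&(X[...,2]<.125)&(abs(L[...,0]+.05)<.04)&(abs(L[...,1])<.12)
print("bar top z",np.percentile(X[b][:,2],[50,99]))
top=b&(X[...,2]>.115)
for y0 in np.arange(-.1,.11,.025):
    m=top&(abs(L[...,1]-y0)<.006); print(round(y0,3),m.sum(),np.median(L[m][:,0]) if m.sum() else 0, )
print("bar y", np.percentile(L[b][:,1],[.5,99.5]))
for n,(y1,y2) in dict(l=(.068,.082),r=(-.082,-.068)).items():
    m=ok&(L[...,1]>y1)&(L[...,1]<y2)&(L[...,0]>-.02)&(X[...,2]>.05)&(X[...,2]<.105)
    for x0 in np.arange(0,.12,.004):
        k=m&(abs(L[...,0]-x0)<.002)
        if k.sum(): print(n,round(x0,3),k.sum(),np.percentile(X[k][:,2],[50,95]).round(4))
E
```

```text
1 3356 z 0.08553837515948717
-0.17 [0.0843 0.0902 0.098 ] 33
-0.14 [0.0845 0.0908 0.0981] 162
-0.11 [0.0846 0.0914 0.0985] 147
-0.08 [0.0849 0.0916 0.0985] 138
0.01 [0.0856 0.092  0.0996] 105
0.04 [0.0703 0.0895 0.0996] 130
0.07 [0.0703 0.0885 0.0997] 133
0.1 [0.0706 0.0918 0.1004] 96
xmin [-0.16582515 -0.16471029]
-1 3087 z 0.08571968629277348
-0.14 [-0.1011 -0.0941 -0.0874] 167
-0.11 [-0.1007 -0.0934 -0.0872] 153
-0.08 [-0.1007 -0.0934 -0.0867] 142
0.01 [-0.0906 -0.0878 -0.0861] 37
0.04 [-0.0994 -0.0907 -0.0715] 118
0.07 [-0.0993 -0.09   -0.0704] 113
0.1 [-0.0987 -0.0899 -0.0714] 97
xmin [-0.16458975 -0.16378321]
bar top z [0.11628292 0.12016555]
-0.1 185 -0.05350907087971766
-0.075 253 -0.0515436903656213
-0.05 276 -0.05092036340742673
-0.025 268 -0.05107885893800579
-0.0 247 -0.050026557596392775
0.025 264 -0.049932292934673494
0.05 259 -0.05020700285863901
0.075 256 -0.049219252919430044
0.1 98 -0.05460270340629568
bar y [-0.10328699  0.10361492]
l 0.0 5 [0.0622 0.0632]
l 0.004 9 [0.062  0.0626]
l 0.008 9 [0.058  0.0639]
l 0.012 10 [0.0577 0.0629]
l 0.016 10 [0.0601 0.0623]
l 0.
[... 596 characters left out ...]
 0.0627]
r 0.004 9 [0.0583 0.0629]
r 0.008 9 [0.0594 0.0634]
r 0.012 10 [0.059  0.0624]
r 0.016 10 [0.0574 0.0632]
r 0.02 10 [0.0579 0.0633]
r 0.024 9 [0.0603 0.062 ]
r 0.028 8 [0.0584 0.0629]
r 0.032 11 [0.0574 0.0629]
r 0.036 9 [0.0586 0.0625]
r 0.04 11 [0.0607 0.0623]
r 0.044 189 [0.0686 0.0855]
r 0.048 53 [0.0844 0.0866]
r 0.052 55 [0.0859 0.088 ]
r 0.056 54 [0.0869 0.0885]
r 0.06 46 [0.0876 0.0893]
r 0.064 48 [0.0883 0.0898]
r 0.068 45 [0.083  0.0901]
r 0.072 36 [0.0844 0.0883]
r 0.076 40 [0.0872 0.0881]
r 0.08 44 [0.0868 0.088 ]
r 0.084 43 [0.0868 0.0883]
r 0.088 43 [0.0868 0.0883]
r 0.092 35 [0.0865 0.0885]
r 0.096 99 [0.0905 0.0969]
r 0.1 45 [0.0952 0.097 ]
r 0.104 33 [0.096  0.0973]
```

```bash
python3 - <<'E'
import cv2
a=cv2.imread("pics/w1.png")[230:420,150:410]; cv2.imwrite("pics/w1c.png",cv2.resize(a,(780,570),interpolation=cv2.INTER_CUBIC))
a=cv2.imread("pics/top0.png")[100:310,240:440]; cv2.imwrite("pics/t0c.png",cv2.resize(a,(570,600),interpolation=cv2.INTER_CUBIC))
E
```

```text
(no output)
```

View pics/w1c.png

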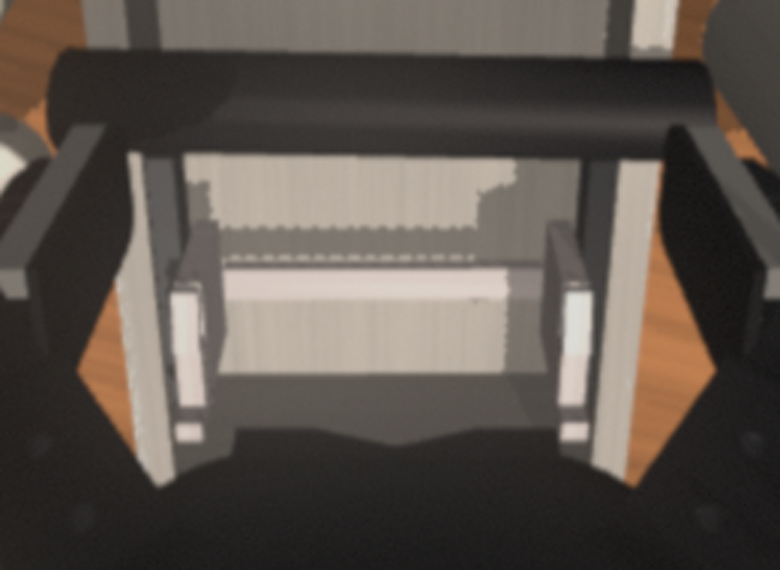

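View pics/t0c.png

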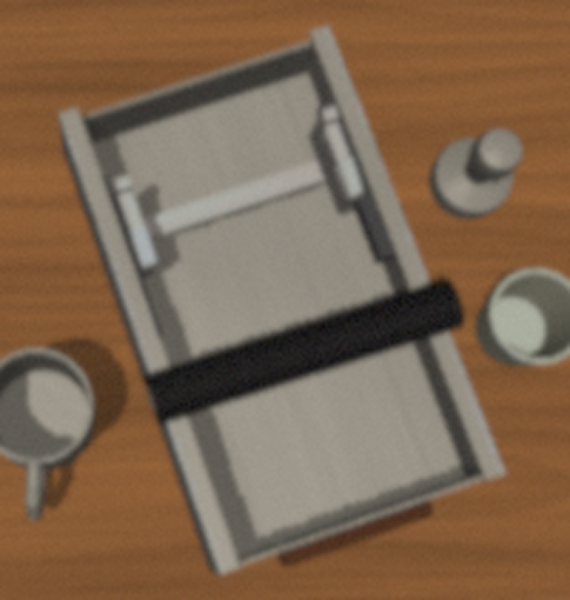

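```bash
cat >> h.py <<'E'
A=.304; C0=np.array([.6,-.064]); EX=np.array([np.cos(A),np.sin(A)]); EY=np.array([-EX[1],EX[0]])
def loc(p): q=np.array(p[:2])-C0; return np.array([q@EX,q@EY,p[2]])
def wor(l): return np.r_[C0+l[0]*EX+l[1]*EY,l[2]]
def rep(tl=None):
    from scipy.spatial.transform import Rotation as Ro
    o,p,M=state(); f=o["ft_force"]
    T=np.stack([np.r_[EY,0],np.r_[EX,0],[0,0,-1]],1)
    print("t",round(o["time_s"],3),"loc",loc(p).round(4),"Floc",np.r_[f[:2]@EX,f[:2]@EY,f[2]].round(2),"Tz",o["ft_torque"].round(3),"gap",round(o["finger_gap"],4))
    print("rotfix share",(Ro.from_matrix(M.T@T).as_rotvec()/(np.pi/2)).round(4))
    if tl is not None: print("shift",to(wor(tl)))
E
python3 -c "
from h import *
rep([-.1,0,.072])"
```

```text
t 3.65 loc [-0.1137  0.0113  0.2305] Floc [ 0.06 -0.48  0.92] Tz [-0.     0.019  0.014] gap 0.0853
rotfix share [ 0.0063 -0.003   0.0093]
shift [-0.0244  0.0239  0.3171]
```

Request:
move_arm:
  increments:
    - {"xyz": [-0.024,0.024,0],"rot": [0.006,-0.003,0.009],"jaw": -1}
    - {"xyz": [0,0,0],"rot": [0,0,0],"jaw": -1}
    - {"xyz": [0,0,0.08],"rot": [0,0,0],"jaw": -1}
    - {"xyz": [0,0,0.08],"rot": [0,0,0],"jaw": -1}

```text
time_s: 4.15
position: [0.506, -0.091, 0.1518]
orientation: [0.589, 0.808, 0.003, 0.002]
ft_force: [1.0, 0.7, -0.1]
finger_gap: 0.0855
```

```bash
python3 -c "
from h import *
rep([-.1,0,.072])"
```

```text
t 4.15 loc [-0.0978  0.0024  0.1518] Floc [ 1.14  0.38 -0.07] Tz [ 0.022 -0.016  0.034] gap 0.0855
rotfix share [0.0045 0.0004 0.0049]
shift [-0.0047 -0.0056  0.1597]
```

Request:
move_arm:
  increments:
    - {"xyz": [-0.005,-0.006,0.05],"rot": [0.004,0,0.005],"jaw": -1}
    - {"xyz": [0,0,0.05],"rot": [0,0,0],"jaw": -1}
    - {"xyz": [0,0,0.045],"rot": [0,0,0],"jaw": -1}
    - {"xyz": [0,0,0],"rot": [0,0,0],"jaw": -1}

```text
time_s: 4.65
position: [0.4994, -0.0901, 0.074]
orientation: [0.59, 0.808, -0.001, -0.003]
ft_force: [-0.9, -0.6, 0.8]
finger_gap: 0.0855
```

```bash
python3 - <<'E'
from h import *
rep([-.09,0,.072])
from workcell import manip
import cv2
for n in ("scene","wrist"):
    p,d=manip.capture(n); 
    if n=="scene": p=cv2.resize(p[120:330,120:400],(800,600),interpolation=cv2.INTER_CUBIC)
    cv2.imwrite(f"pics/{n}2.png",p[:,:,::-1])
rep([-.09,0,.072])
E
```

```text
t 4.65 loc [-0.1038  0.0052  0.074 ] Floc [-1.07 -0.27  0.84] Tz [-0.042  0.026 -0.002] gap 0.0855
rotfix share [-0.004  -0.0023  0.0033]
shift [-0.0105  0.0276  0.0039]
t 4.75 loc [-0.102   0.0043  0.076 ] Floc [-0.01  0.5   0.46] Tz [-0.04  -0.036  0.02 ] gap 0.0856
rotfix share [-0.0014 -0.0015  0.0033]
shift [-0.0087  0.024   0.008 ]
```

View pics/scene2.png

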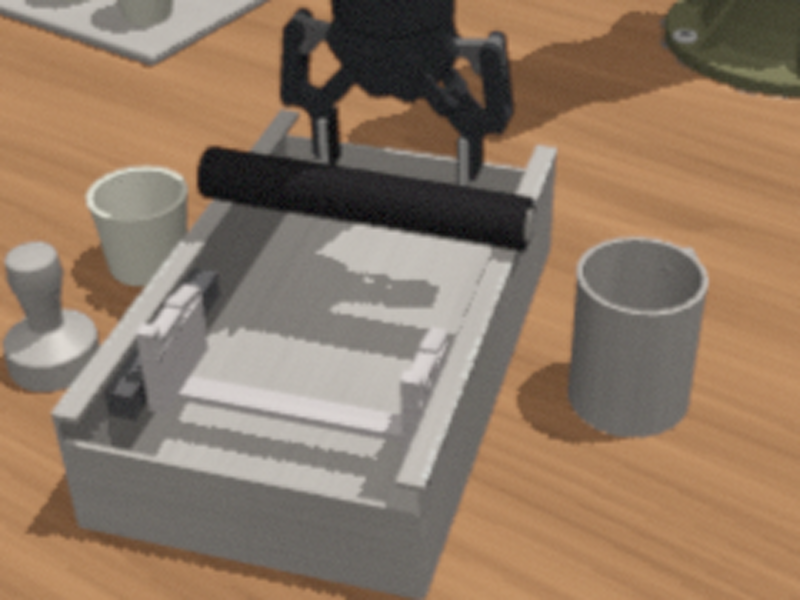

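View pics/wrist2.png

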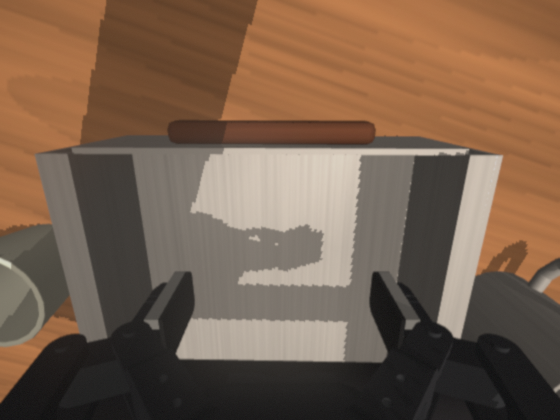

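Request:
move_arm:
  increments:
    - {"xyz": [-0.008,0.01,0.006],"rot": [0,0,0.003],"jaw": -1}
    - {"xyz": [0,0.01,0],"rot": [0,0,0],"jaw": -1}
    - {"xyz": [0,0.006,0],"rot": [0,0,0],"jaw": -1}
    - {"xyz": [0,0.004,0],"rot": [0,0,0],"jaw": -1}
    - {"xyz": [0,0.004,0],"rot": [0,0,0],"jaw": -1}

```text
time_s: 5.38
position: [0.5225, -0.0889, 0.076]
orientation: [0.592, 0.806, 0.002, 0.001]
ft_force: [-0.2, -0.3, -0.7]
finger_gap: 0.0854
```

```bash
python3 -c "
from h import *
rep([-.08,0,.072])"
```

```text
t 5.375 loc [-0.0814 -0.0006  0.076 ] Floc [-0.29 -0.26 -0.74] Tz [-0.019 -0.01  -0.04 ] gap 0.0854
rotfix share [ 0.0021 -0.0007  0.0005]
shift [0.0011 0.0029 0.0079]
```

Request:
move_arm:
  increments:
    - {"xyz": [0,0.003,0.006],"rot": [0.002,0,0],"jaw": -1}
    - {"xyz": [0,0.003,0],"rot": [0,0,0],"jaw": -1}
    - {"xyz": [0,0.003,0],"rot": [0,0,0],"jaw": -1}
    - {"xyz": [0,0.003,0],"rot": [0,0,0],"jaw": -1}
    - {"xyz": [0,0.003,0],"rot": [0,0,0],"jaw": -1}
    - {"xyz": [0,0.003,0],"rot": [0,0,0],"jaw": -1}

```text
time_s: 6.12
position: [0.5312, -0.0861, 0.0725]
orientation: [0.592, 0.806, 0.0, -0.001]
ft_force: [-0.9, -0.4, 1.7]
finger_gap: 0.0854
```

```bash
cat > look.py <<'E'
from h import *
from workcell import manip
import cv2,sys
n,out=sys.argv[1:3]
rep()
c=manip.get_calibration(n); p,d=manip.capture(n)
q=p[100:310,240:440] if n=="top" else p[120:330,120:400]
cv2.imwrite(f"pics/{out}.png",cv2.resize(q,(570,600) if n=="top" else (800,600),interpolation=cv2.INTER_CUBIC)[:,:,::-1])
K,R,t=c["mtx"],c["R"],c["t"]
v,u=np.mgrid[:420,:560]
X=(np.stack([(u-K[0,2])/K[0,0]*d,(v-K[1,2])/K[1,1]*d,d],-1)-t)@R
L=np.stack([(X[...,:2]-C0)@EX,(X[...,:2]-C0)@EY],-1)
dark=(p.astype(int).sum(-1)<130)
b=(d>0)&dark&(X[...,2]>.112)&(X[...,2]<.126)&(abs(L[...,1])<.11)&(abs(L[...,0])<.13)
for y0 in np.arange(-.1,.11,.02):
    m=b&(abs(L[...,1]-y0)<.008)
    if m.sum()>3: print("y",round(y0,2),m.sum(),"x",np.median(L[m][:,0]).round(4),"z",np.percentile(X[m][:,2],95).round(4))
E
python3 look.py scene s3; python3 look.py top t3
```

```text
t 6.125 loc [-0.0723 -0.0005  0.0725] Floc [-1.02 -0.09  1.71] Tz [-0.088  0.112 -0.037] gap 0.0854
rotfix share [-0.0006 -0.0009  0.0003]
y -0.1 46 x -0.0364 z 0.1194
y -0.08 66 x -0.0385 z 0.119
y -0.06 80 x -0.0379 z 0.119
y -0.04 105 x -0.0411 z 0.123
y -0.02 76 x -0.0362 z 0.1193
y 0.0 69 x -0.0352 z 0.1198
y 0.02 48 x -0.0332 z 0.1189
y 0.04 46 x -0.0331 z 0.119
y 0.06 62 x -0.04 z 0.1226
y 0.08 33 x -0.031 z 0.1185
y 0.1 19 x -0.0311 z 0.1188
t 6.175 loc [-0.072  -0.0005  0.0726] Floc [ 0.25  0.2  -0.84] Tz [ 0.011 -0.073  0.014] gap 0.0852
rotfix share [-0.0004 -0.0008  0.0005]
y 0.0 4 x -0.0302 z 0.1166
y 0.02 82 x -0.0379 z 0.1206
y 0.04 115 x -0.041 z 0.1209
y 0.06 120 x -0.0414 z 0.1205
y 0.08 121 x -0.0413 z 0.1203
y 0.1 91 x -0.0408 z 0.1203
```

View pics/s3.png

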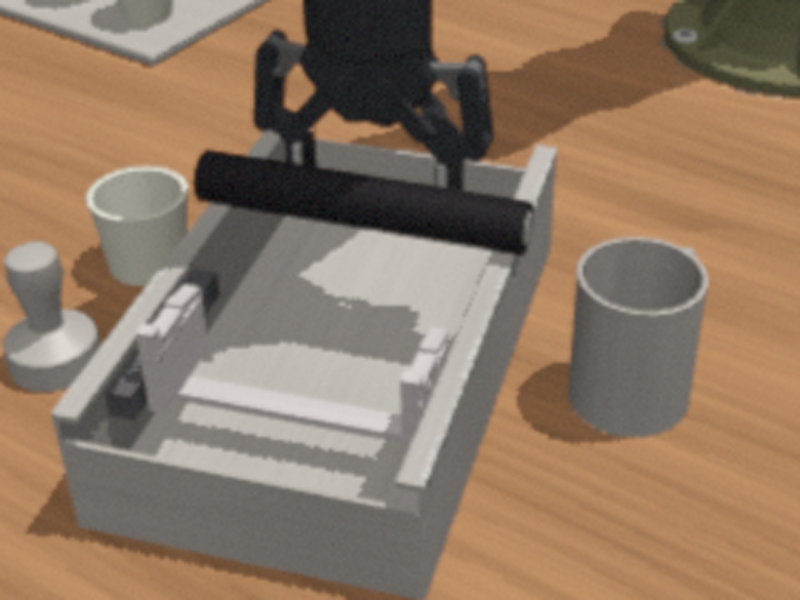

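Request:
move_arm:
  increments:
    - {"xyz": [0,0.003,0],"rot": [0,0,0],"jaw": -1}
    - {"xyz": [0,0.003,0],"rot": [0,0,0],"jaw": -1}
    - {"xyz": [0,0.004,0],"rot": [0,0,0],"jaw": -1}
    - {"xyz": [0,0.004,0],"rot": [0,0,0],"jaw": -1}
    - {"xyz": [0,0.004,0],"rot": [0,0,0],"jaw": -1}
    - {"xyz": [0,0.004,0],"rot": [0,0,0],"jaw": -1}
    - {"xyz": [0,0.004,0],"rot": [0,0,0],"jaw": -1}
    - {"xyz": [0,0.004,0],"rot": [0,0,0],"jaw": -1}
    - {"xyz": [0,0.004,0],"rot": [0,0,0],"jaw": -1}
    - {"xyz": [0,0.004,0],"rot": [0,0,0],"jaw": -1}

```text
time_s: 7.48
position: [0.5505, -0.08, 0.0725]
orientation: [0.592, 0.806, 0.0, -0.001]
ft_force: [0.9, -0.5, 0.4]
finger_gap: 0.0856
```

```bash
python3 look.py scene s4; python3 look.py top t4
```

```text
t 7.475 loc [-0.052  -0.0004  0.0725] Floc [ 0.71 -0.71  0.37] Tz [-0.03   0.095  0.011] gap 0.0856
rotfix share [-0.0006 -0.0009  0.0004]
y -0.1 50 x -0.0177 z 0.1188
y -0.08 76 x -0.0166 z 0.1195
y -0.06 85 x -0.0178 z 0.1193
y -0.04 112 x -0.021 z 0.1228
y -0.02 79 x -0.0166 z 0.1195
y 0.0 73 x -0.0157 z 0.1189
y 0.02 51 x -0.0128 z 0.1191
y 0.04 53 x -0.0126 z 0.1187
y 0.06 83 x -0.0146 z 0.123
y 0.08 62 x -0.0116 z 0.1191
y 0.1 38 x -0.0106 z 0.1189
t 7.525 loc [-0.0516 -0.0004  0.0725] Floc [1.07 0.17 0.18] Tz [-0.034 -0.012 -0.015] gap 0.0856
rotfix share [-0.0003 -0.0008  0.0005]
y 0.02 66 x -0.0171 z 0.1211
y 0.04 97 x -0.0201 z 0.1209
y 0.06 91 x -0.0187 z 0.1208
y 0.08 105 x -0.0208 z 0.1207
y 0.1 79 x -0.0231 z 0.1201
```

View pics/s4.png

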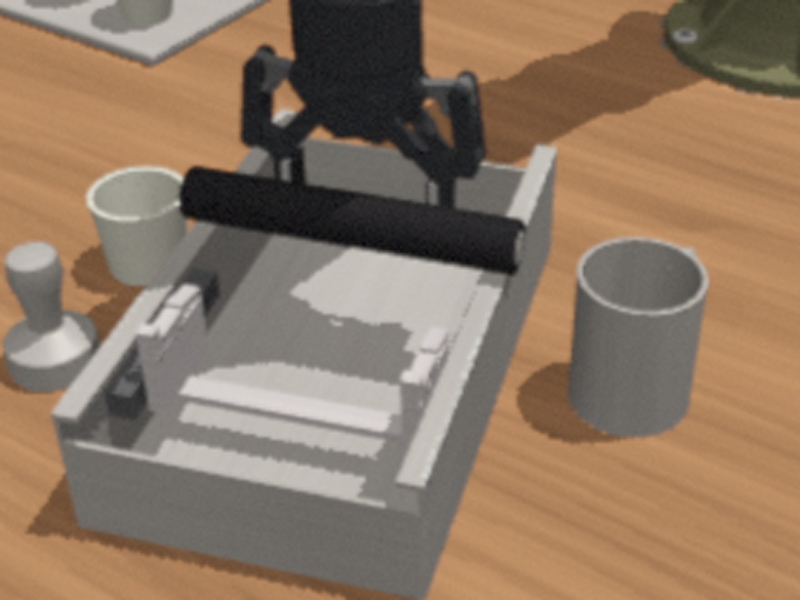

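Request:
move_arm:
  increments:
    - {"xyz": [0,0.005,0],"rot": [0,0,0],"jaw": -1}
    - {"xyz": [0,0.006,0],"rot": [0,0,0],"jaw": -1}
    - {"xyz": [0,0.006,0],"rot": [0,0,0],"jaw": -1}
    - {"xyz": [0,0.006,0],"rot": [0,0,0],"jaw": -1}
    - {"xyz": [0,0.006,0],"rot": [0,0,0],"jaw": -1}
    - {"xyz": [0,0.006,0],"rot": [0,0,0],"jaw": -1}
    - {"xyz": [0,0.006,0],"rot": [0,0,0],"jaw": -1}
    - {"xyz": [0,0.006,0],"rot": [0,0,0],"jaw": -1}
    - {"xyz": [0,0.006,0],"rot": [0,0,0],"jaw": -1}
    - {"xyz": [0,0.006,0],"rot": [0,0,0],"jaw": -1}
    - {"xyz": [0,0.006,0],"rot": [0,0,0],"jaw": -1}
    - {"xyz": [0,0.005,0],"rot": [0,0,0],"jaw": -1}

```text
time_s: 9.07
position: [0.5863, -0.0687, 0.0724]
orientation: [0.592, 0.806, 0.0, -0.001]
ft_force: [1.1, 0.4, 0.6]
finger_gap: 0.0853
```

```bash
python3 look.py scene s5; python3 look.py top t5
```

```text
t 9.075 loc [-0.0144 -0.0004  0.0724] Floc [1.16 0.05 0.55] Tz [-0.026  0.036 -0.005] gap 0.0853
rotfix share [-0.0006 -0.0008  0.0005]
y -0.1 64 x 0.0206 z 0.1197
y -0.08 81 x 0.0196 z 0.1196
y -0.06 92 x 0.0206 z 0.1195
y -0.04 128 x 0.0169 z 0.1232
y -0.02 89 x 0.0215 z 0.1194
y 0.0 84 x 0.0223 z 0.1193
y 0.02 53 x 0.0241 z 0.1187
y 0.04 57 x 0.025 z 0.1192
y 0.06 82 x 0.021 z 0.1236
y 0.08 48 x 0.0263 z 0.1187
y 0.1 32 x 0.0273 z 0.1189
t 9.125 loc [-0.0141 -0.0003  0.0724] Floc [ 0.19  1.37 -0.33] Tz [ 0.006 -0.023 -0.008] gap 0.0857
rotfix share [-0.0003 -0.0008  0.0007]
y 0.02 46 x 0.021 z 0.1202
y 0.04 82 x 0.0184 z 0.121
y 0.06 75 x 0.0194 z 0.1208
y 0.08 103 x 0.019 z 0.1204
y 0.1 64 x 0.0143 z 0.1205
```

View pics/s5.png

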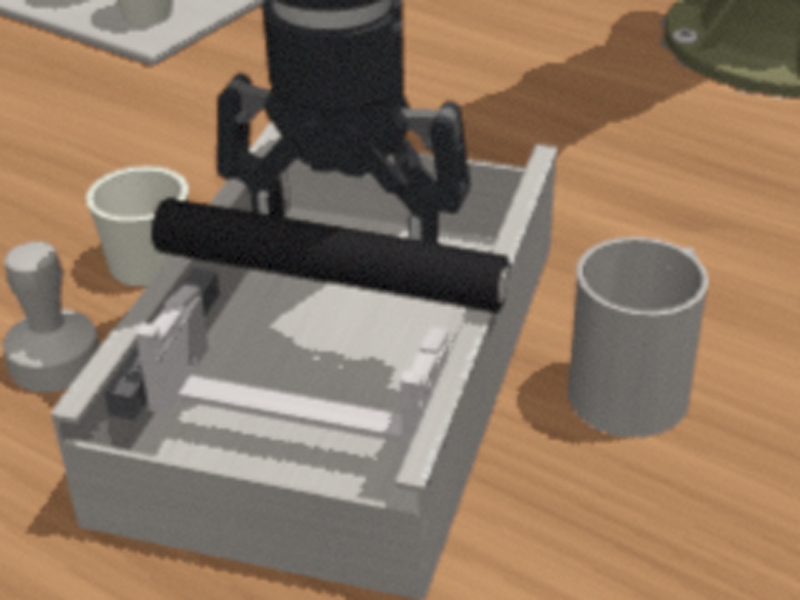

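Request:
move_arm:
  increments:
    - {"xyz": [0,0.005,0],"rot": [0,0,0],"jaw": -1}
    - {"xyz": [0,0.005,0],"rot": [0,0,0],"jaw": -1}
    - {"xyz": [0,0.005,0],"rot": [0,0,0],"jaw": -1}
    - {"xyz": [0,0.005,0],"rot": [0,0,0],"jaw": -1}
    - {"xyz": [0,0.005,0],"rot": [0,0,0],"jaw": -1}
    - {"xyz": [0,0.005,0],"rot": [0,0,0],"jaw": -1}
    - {"xyz": [0,0.004,0],"rot": [0,0,0],"jaw": -1}

```text
time_s: 10.05
position: [0.6035, -0.0632, 0.0723]
orientation: [0.592, 0.806, -0.0, -0.001]
ft_force: [0.5, -0.7, -1.1]
finger_gap: 0.0852
```

```bash
python3 -c "
from h import *
rep()"
```

```text
t 10.05 loc [ 0.0036 -0.0003  0.0723] Floc [ 0.26 -0.83 -1.1 ] Tz [-0.059  0.015 -0.004] gap 0.0852
rotfix share [-0.0007 -0.0009  0.0006]
```

Request:
move_arm:
  increments:
    - {"xyz": [0,0.003,0],"rot": [0,0,0],"jaw": -1}
    - {"xyz": [0,0.003,0],"rot": [0,0,0],"jaw": -1}
    - {"xyz": [0,0.003,0],"rot": [0,0,0],"jaw": -1}
    - {"xyz": [0,0.003,0],"rot": [0,0,0],"jaw": -1}

```text
time_s: 10.55
position: [0.6096, -0.0613, 0.0723]
orientation: [0.592, 0.806, -0.0, -0.001]
ft_force: [-0.2, 0.7, 0.5]
finger_gap: 0.0853
```

```bash
python3 -c "
from h import *
rep()"
```

```text
t 10.55 loc [ 0.0099 -0.0003  0.0723] Floc [0.01 0.78 0.46] Tz [ 0.004 -0.026 -0.005] gap 0.0853
rotfix share [-0.0008 -0.0009  0.0005]
```

Request:
move_arm:
  increments:
    - {"xyz": [0,0.003,0],"rot": [0,0,0],"jaw": -1}
    - {"xyz": [0,0.003,0],"rot": [0,0,0],"jaw": -1}

```text
time_s: 10.8
position: [0.6126, -0.0603, 0.0723]
orientation: [0.592, 0.806, -0.0, -0.001]
ft_force: [0.4, -0.4, 0.2]
finger_gap: 0.0851
```

```bash
python3 look.py top t6
```

```text
t 10.8 loc [ 0.0131 -0.0003  0.0723] Floc [ 0.24 -0.46  0.16] Tz [-0.047  0.037  0.025] gap 0.0851
rotfix share [-0.0008 -0.0009  0.0005]
y 0.02 30 x 0.0475 z 0.1206
y 0.04 76 x 0.044 z 0.121
y 0.06 68 x 0.0458 z 0.121
y 0.08 110 x 0.0419 z 0.1208
y 0.1 73 x 0.0419 z 0.1203
```

View pics/t6.png

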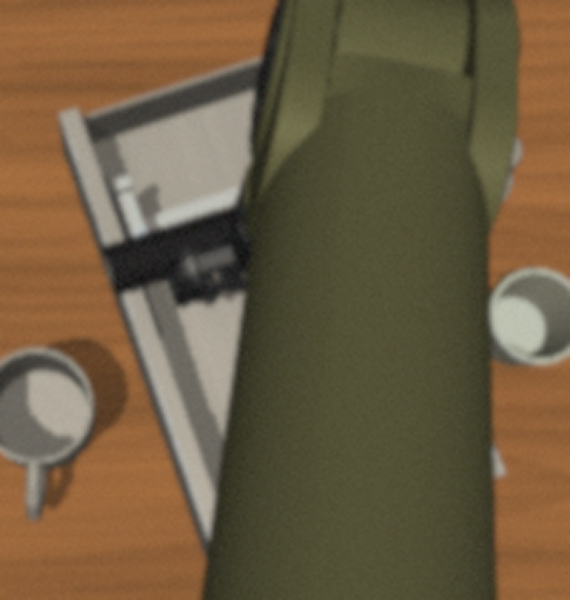

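Request:
move_arm:
  increments:
    - {"xyz": [0,0.002,0],"rot": [0,0,0],"jaw": -1}
    - {"xyz": [0,0.002,0],"rot": [0,0,0],"jaw": -1}
    - {"xyz": [0,0.002,0],"rot": [0,0,0],"jaw": -1}

```text
time_s: 11.22
position: [0.615, -0.0598, 0.0721]
orientation: [0.592, 0.806, -0.001, -0.001]
ft_force: [-1.7, 0.0, 0.3]
finger_gap: 0.0854
```

```bash
python3 -c "
from h import *
rep()"
```

```text
t 11.225 loc [ 0.0156 -0.0005  0.0721] Floc [-1.57  0.53  0.34] Tz [-0.071  0.277 -0.092] gap 0.0854
rotfix share [-0.0018 -0.001   0.0001]
```

Request:
move_arm:
  increments:
    - {"xyz": [0,0.002,0],"rot": [0,0,0],"jaw": -1}
    - {"xyz": [0,0.002,0],"rot": [0,0,0],"jaw": -1}
    - {"xyz": [0,0.002,0],"rot": [0,0,0],"jaw": -1}

```text
time_s: 11.6
position: [0.6172, -0.0595, 0.072]
orientation: [0.592, 0.806, -0.001, -0.002]
ft_force: [-3.3, -1.6, 2.1]
finger_gap: 0.0854
```

```bash
python3 -c "
from h import *
rep()"
```

```text
t 11.6 loc [ 0.0178 -0.0008  0.072 ] Floc [-3.62 -0.5   2.12] Tz [-0.254  0.643 -0.141] gap 0.0854
rotfix share [-0.0029 -0.0011 -0.0004]
```

Request:
move_arm:
  increments:
    - {"xyz": [0,0.002,0],"rot": [0,0,0],"jaw": -1}
    - {"xyz": [0,0.002,0],"rot": [0,0,0],"jaw": -1}
    - {"xyz": [0,0.002,0],"rot": [0,0,0],"jaw": -1}

```text
time_s: 11.98
position: [0.6193, -0.0594, 0.0718]
orientation: [0.593, 0.806, -0.002, -0.003]
ft_force: [-3.5, -0.8, 1.4]
finger_gap: 0.0856
```

```bash
python3 look.py scene s7
```

```text
t 11.975 loc [ 0.0198 -0.0014  0.0718] Floc [-3.56  0.25  1.43] Tz [-0.292  0.643 -0.164] gap 0.0856
rotfix share [-0.0041 -0.0011 -0.001 ]
y -0.1 74 x 0.054 z 0.1198
y -0.08 94 x 0.0546 z 0.1198
y -0.06 106 x 0.0549 z 0.12
y -0.04 145 x 0.0509 z 0.1226
y -0.02 107 x 0.0559 z 0.1197
y 0.0 90 x 0.0573 z 0.1202
y 0.02 48 x 0.0609 z 0.1203
y 0.04 47 x 0.0613 z 0.1199
y 0.06 73 x 0.0543 z 0.1222
y 0.08 42 x 0.0623 z 0.1205
y 0.1 22 x 0.0625 z 0.1205
```

View pics/s7.png

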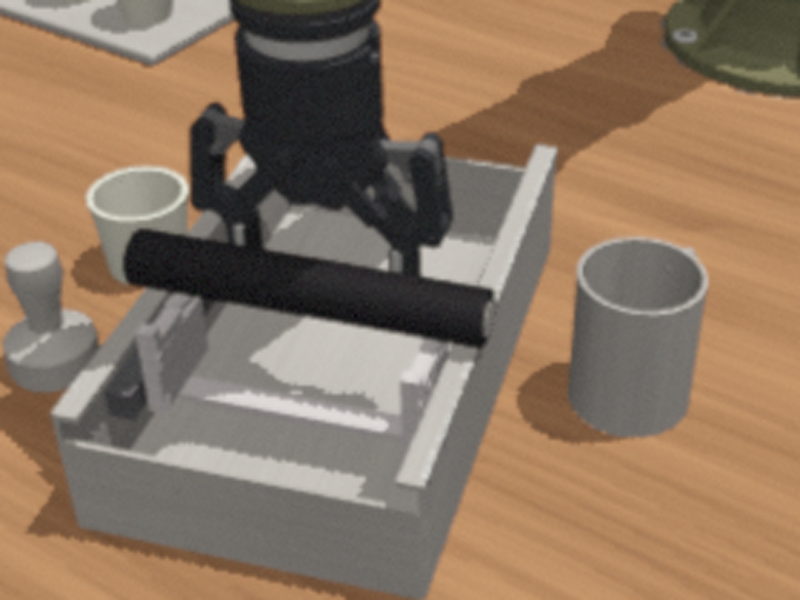

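Request:
move_arm:
  increments:
    - {"xyz": [0.001,0.002,0],"rot": [-0.004,0,-0.001],"jaw": -1}
    - {"xyz": [0,0.002,0],"rot": [0,0,0],"jaw": -1}
    - {"xyz": [0,0.002,0],"rot": [0,0,0],"jaw": -1}

```text
time_s: 12.4
position: [0.6224, -0.0584, 0.072]
orientation: [0.592, 0.806, 0.001, -0.0]
ft_force: [-3.7, -1.5, 2.5]
finger_gap: 0.085
```

```bash
python3 -c "
from h import *
rep()"
```

```text
t 12.4 loc [ 0.023  -0.0014  0.072 ] Floc [-4.01 -0.29  2.45] Tz [-0.322  0.673 -0.123] gap 0.085
rotfix share [ 0.0003 -0.0007 -0.0002]
```

Request:
move_arm:
  increments:
    - {"xyz": [0,0.002,0],"rot": [-0.002,0,0],"jaw": -1}
    - {"xyz": [0,0.002,0],"rot": [0,0,0],"jaw": -1}
    - {"xyz": [0,0.002,0],"rot": [0,0,0],"jaw": -1}

```text
time_s: 12.78
position: [0.6253, -0.0573, 0.0719]
orientation: [0.592, 0.806, 0.002, 0.0]
ft_force: [-3.0, -0.8, 1.1]
finger_gap: 0.0852
```

```bash
python3 -c "
from h import *
rep()"
```

```text
t 12.775 loc [ 0.0261 -0.0012  0.0719] Floc [-3.14  0.16  1.13] Tz [-0.321  0.632 -0.109] gap 0.0852
rotfix share [ 0.0022 -0.0009 -0.    ]
```

Request:
move_arm:
  increments:
    - {"xyz": [0,0.002,0],"rot": [0,0,0],"jaw": -1}
    - {"xyz": [0,0.002,0],"rot": [0,0,0],"jaw": -1}
    - {"xyz": [0,0.002,0],"rot": [0,0,0],"jaw": -1}

```text
time_s: 13.15
position: [0.6283, -0.0563, 0.0719]
orientation: [0.592, 0.806, 0.002, 0.0]
ft_force: [-3.4, -2.4, 2.1]
finger_gap: 0.0856
```

```bash
python3 -c "
from h import *
rep()"
```

```text
t 13.15 loc [ 0.0293 -0.0011  0.0719] Floc [-3.99 -1.22  2.11] Tz [-0.318  0.602 -0.141] gap 0.0856
rotfix share [ 0.0022 -0.0009  0.0001]
```

Request:
move_arm:
  increments:
    - {"xyz": [0,0.002,0],"rot": [0,0,0],"jaw": -1}
    - {"xyz": [0,0.002,0],"rot": [0,0,0],"jaw": -1}

```text
time_s: 13.4
position: [0.6304, -0.0557, 0.0719]
orientation: [0.592, 0.806, 0.002, 0.0]
ft_force: [-3.3, -1.3, 2.3]
finger_gap: 0.0854
```

```bash
python3 look.py scene s8
```

```text
t 13.4 loc [ 0.0315 -0.0011  0.0719] Floc [-3.53 -0.22  2.3 ] Tz [-0.333  0.635 -0.141] gap 0.0854
rotfix share [ 0.0022 -0.0009  0.0001]
y -0.1 100 x 0.069 z 0.1222
y -0.08 115 x 0.0681 z 0.1221
y -0.06 128 x 0.0672 z 0.1223
y -0.04 166 x 0.0641 z 0.1227
y -0.02 128 x 0.0669 z 0.1222
y 0.0 114 x 0.0687 z 0.1222
y 0.02 72 x 0.072 z 0.1223
y 0.04 79 x 0.0711 z 0.1218
y 0.06 101 x 0.0696 z 0.1219
y 0.08 77 x 0.0712 z 0.122
y 0.1 47 x 0.0713 z 0.1219
```

View pics/s8.png

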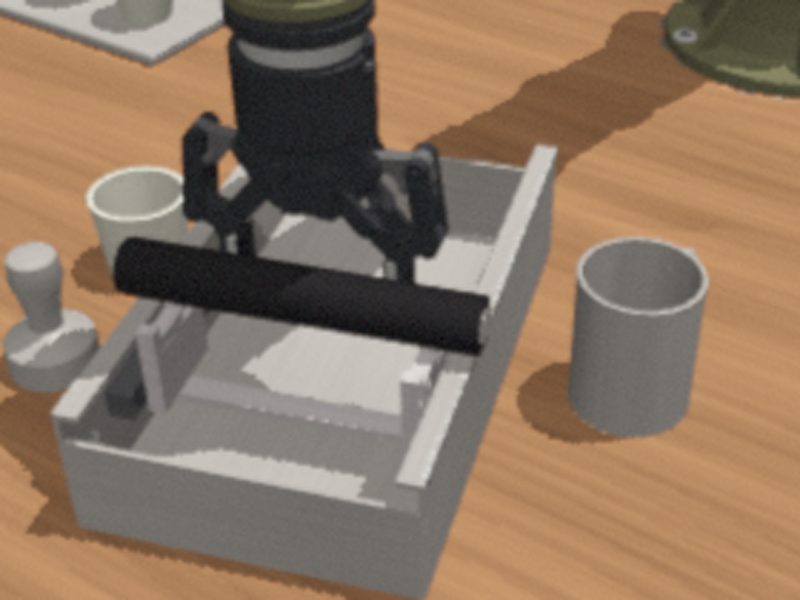

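Request:
move_arm:
  increments:
    - {"xyz": [0,0.002,0],"rot": [0,0,0],"jaw": -1}
    - {"xyz": [0,0.002,0],"rot": [0,0,0],"jaw": -1}

```text
time_s: 13.7
position: [0.6326, -0.055, 0.0719]
orientation: [0.592, 0.806, 0.002, 0.001]
ft_force: [-3.6, -1.3, 1.5]
finger_gap: 0.0854
```

```bash
python3 -c "
from h import *
rep()"
```

```text
t 13.7 loc [ 0.0338 -0.0011  0.0719] Floc [-3.88 -0.16  1.51] Tz [-0.342  0.618 -0.175] gap 0.0854
rotfix share [ 0.0023 -0.0008  0.0001]
```

Request:
move_arm:
  increments:
    - {"xyz": [0,0.002,0],"rot": [0,0,0],"jaw": -1}
    - {"xyz": [0,0.002,0],"rot": [0,0,0],"jaw": -1}

```text
time_s: 13.95
position: [0.6346, -0.0543, 0.0719]
orientation: [0.592, 0.806, 0.002, 0.001]
ft_force: [-2.9, -1.3, 2.3]
finger_gap: 0.0855
```

```bash
python3 -c "
from h import *
rep()"
```

```text
t 13.95 loc [ 0.0359 -0.0011  0.0719] Floc [-3.15 -0.41  2.32] Tz [-0.29   0.605 -0.134] gap 0.0855
rotfix share [ 0.0024 -0.0009  0.0001]
```

Request:
move_arm:
  increments:
    - {"xyz": [0,0.002,0],"rot": [0,0,0],"jaw": -1}
    - {"xyz": [0,0.001,0],"rot": [0,0,0],"jaw": -1}

```text
time_s: 14.2
position: [0.6372, -0.0531, 0.0721]
orientation: [0.592, 0.806, 0.003, 0.001]
ft_force: [-0.6, -1.1, 0.2]
finger_gap: 0.0853
```

```bash
python3 look.py scene s9
```

```text
t 14.2 loc [ 0.0387 -0.0007  0.0721] Floc [-0.87 -0.89  0.24] Tz [-0.118  0.161 -0.018] gap 0.0853
rotfix share [ 0.0037 -0.0008  0.0005]
y -0.1 102 x 0.0756 z 0.1232
y -0.08 125 x 0.0757 z 0.1233
y -0.06 141 x 0.0751 z 0.1237
y -0.04 178 x 0.0719 z 0.1236
y -0.02 132 x 0.0759 z 0.1241
y 0.0 113 x 0.0771 z 0.1232
y 0.02 90 x 0.0783 z 0.1232
y 0.04 81 x 0.0788 z 0.122
y 0.06 110 x 0.0762 z 0.1236
y 0.08 74 x 0.0792 z 0.1229
y 0.1 52 x 0.0794 z 0.1229
```

Request:
move_arm:
  increments:
    - {"xyz": [0,0.002,0],"rot": [0,0,0],"jaw": -1}
    - {"xyz": [0,0.001,0],"rot": [0,0,0],"jaw": -1}

```text
time_s: 14.5
position: [0.6399, -0.0513, 0.0722]
orientation: [0.591, 0.807, 0.004, 0.002]
ft_force: [-0.1, -0.1, 0.0]
finger_gap: 0.0854
```

```bash
python3 look.py scene s10
```

```text
t 14.5 loc [0.0419 0.0002 0.0722] Floc [-0.1  -0.09  0.03] Tz [ 0.052 -0.017  0.002] gap 0.0854
rotfix share [ 0.0053 -0.0009  0.0015]
y -0.1 96 x 0.0853 z 0.1213
y -0.08 112 x 0.0849 z 0.1211
y -0.06 125 x 0.085 z 0.1211
y -0.04 160 x 0.0818 z 0.1227
y -0.02 124 x 0.0851 z 0.1211
y 0.0 73 x 0.0877 z 0.121
y 0.02 46 x 0.0894 z 0.1206
y 0.04 51 x 0.0902 z 0.1207
y 0.06 74 x 0.089 z 0.1219
y 0.08 38 x 0.0907 z 0.1202
y 0.1 27 x 0.0908 z 0.1211
```

View pics/s10.png

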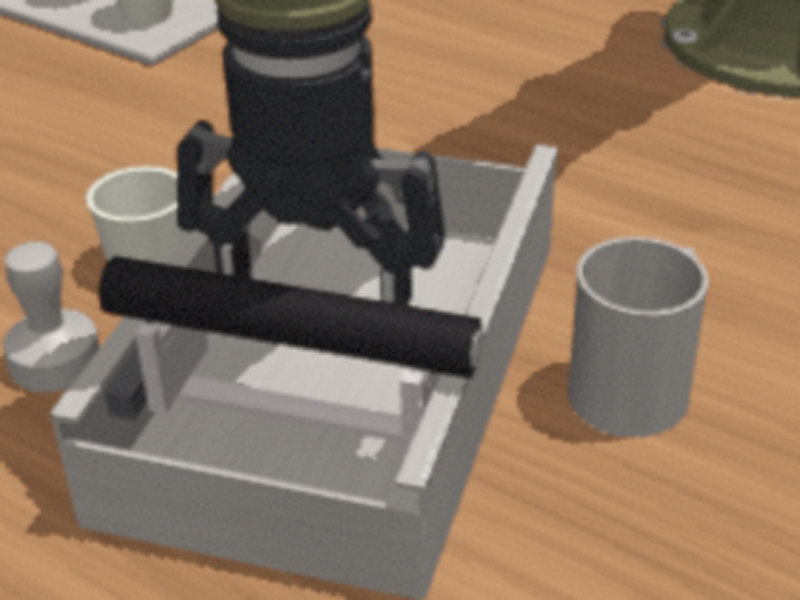

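Request:
move_arm:
  increments:
    - {"xyz": [0,0.002,0],"rot": [0.005,0,0.001],"jaw": -1}
    - {"xyz": [0,0.002,0],"rot": [0,0,0],"jaw": -1}
    - {"xyz": [0,0.001,0],"rot": [0,0,0],"jaw": -1}

```text
time_s: 14.92
position: [0.6428, -0.0501, 0.0723]
orientation: [0.591, 0.806, 0.001, -0.0]
ft_force: [-0.3, -0.1, 0.2]
finger_gap: 0.0851
```

```bash
python3 -c "
from h import *
rep()"
```

```text
t 14.925 loc [0.045  0.0004 0.0723] Floc [-0.34 -0.    0.25] Tz [ 0.012 -0.064  0.03 ] gap 0.0851
rotfix share [ 0.0003 -0.0009  0.0007]
```

Request:
move_arm:
  increments:
    - {"xyz": [0,0.001,0],"rot": [0,0,0],"jaw": -1}
    - {"xyz": [0,0.001,0],"rot": [0,0,0],"jaw": -1}

```text
time_s: 15.18
position: [0.6438, -0.0498, 0.0722]
orientation: [0.591, 0.806, 0.001, -0.0]
ft_force: [0.6, -0.7, -0.3]
finger_gap: 0.0855
```

```bash
python3 -c "
from h import *
rep()"
```

```text
t 15.175 loc [0.0461 0.0004 0.0722] Floc [ 0.34 -0.81 -0.34] Tz [-0.02  -0.027  0.014] gap 0.0855
rotfix share [ 0.0004 -0.0009  0.0007]
```

Request:
move_arm:
  increments:
    - {"xyz": [0,0.001,0],"rot": [0,0,0],"jaw": -1}
    - {"xyz": [0,0.001,0],"rot": [0,0,0],"jaw": -1}
    - {"xyz": [0,0.001,0],"rot": [0,0,0],"jaw": -1}

```text
time_s: 15.55
position: [0.6453, -0.0494, 0.0723]
orientation: [0.592, 0.806, 0.001, -0.0]
ft_force: [-0.1, 0.3, -1.0]
finger_gap: 0.0856
```

```bash
python3 -c "
from h import *
rep()"
```

```text
t 15.55 loc [0.0476 0.0003 0.0723] Floc [ 0.01  0.27 -0.99] Tz [ 0.021  0.071 -0.017] gap 0.0856
rotfix share [ 0.0003 -0.0009  0.0006]
```

Request:
move_arm:
  increments:
    - {"xyz": [0,0.001,0],"rot": [0,0,0],"jaw": -1}
    - {"xyz": [0,0.001,0],"rot": [0,0,0],"jaw": -1}
    - {"xyz": [0,0.001,0],"rot": [0,0,0],"jaw": -1}

```text
time_s: 15.92
position: [0.6468, -0.049, 0.0723]
orientation: [0.592, 0.806, 0.001, -0.0]
ft_force: [-0.5, 0.3, 0.1]
finger_gap: 0.0857
```

```bash
python3 -c "
from h import *
rep()"
```

```text
t 15.925 loc [0.0492 0.0003 0.0723] Floc [-0.37  0.45  0.07] Tz [-0.016 -0.009 -0.027] gap 0.0857
rotfix share [ 0.0004 -0.0009  0.0006]
```

Request:
move_arm:
  increments:
    - {"xyz": [0,0.001,0],"rot": [0,0,0],"jaw": -1}
    - {"xyz": [0,0.001,0],"rot": [0,0,0],"jaw": -1}
    - {"xyz": [0,0.001,0],"rot": [0,0,0],"jaw": -1}

```text
time_s: 16.3
position: [0.6482, -0.0485, 0.0722]
orientation: [0.592, 0.806, 0.001, -0.001]
ft_force: [-1.0, 0.2, 0.7]
finger_gap: 0.0858
```

```bash
python3 look.py scene s11
```

```text
t 16.3 loc [0.0506 0.0003 0.0722] Floc [-0.93  0.48  0.68] Tz [-0.042  0.083  0.027] gap 0.0858
rotfix share [ 0.0001 -0.0009  0.0006]
y -0.1 97 x 0.0864 z 0.1213
y -0.08 116 x 0.0871 z 0.1212
y -0.06 127 x 0.0866 z 0.1215
y -0.04 169 x 0.0829 z 0.1227
y -0.02 123 x 0.087 z 0.1211
y 0.0 105 x 0.0865 z 0.1207
y 0.02 47 x 0.0911 z 0.1209
y 0.04 48 x 0.091 z 0.1203
y 0.06 78 x 0.0796 z 0.1223
y 0.08 45 x 0.0913 z 0.1204
y 0.1 30 x 0.0901 z 0.1211
```

View pics/s11.png

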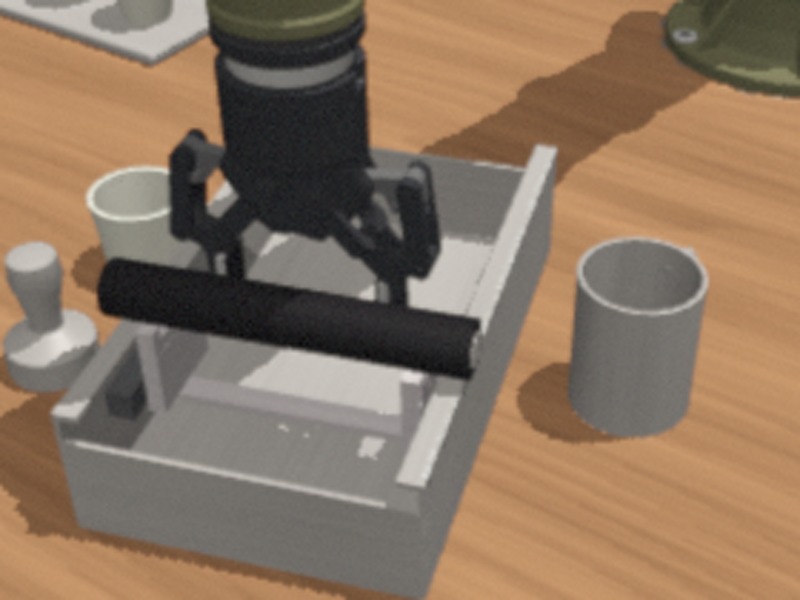

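Request:
move_arm:
  increments:
    - {"xyz": [0,0.001,0],"rot": [0,0,0],"jaw": -1}
    - {"xyz": [0,0.001,0],"rot": [0,0,0],"jaw": -1}
    - {"xyz": [0,0.001,0],"rot": [0,0,0],"jaw": -1}

```text
time_s: 16.73
position: [0.6497, -0.0481, 0.0722]
orientation: [0.592, 0.806, 0.0, -0.001]
ft_force: [-0.5, -0.3, -0.2]
finger_gap: 0.0858
```

```bash
python3 -c "
from h import *
rep()"
```

```text
t 16.725 loc [0.0522 0.0003 0.0722] Floc [-0.53 -0.11 -0.23] Tz [-0.006  0.025  0.011] gap 0.0858
rotfix share [ 0.0001 -0.0009  0.0006]
```

Request:
move_arm:
  increments:
    - {"xyz": [0,0.001,0],"rot": [0,0,0],"jaw": -1}
    - {"xyz": [0,0.001,0],"rot": [0,0,0],"jaw": -1}
    - {"xyz": [0,0.001,0],"rot": [0,0,0],"jaw": -1}

```text
time_s: 17.1
position: [0.6501, -0.048, 0.072]
orientation: [0.592, 0.806, -0.0, -0.002]
ft_force: [-3.5, -0.6, 1.8]
finger_gap: 0.0855
```

```bash
python3 -c "
from h import *
rep()"
```

```text
t 17.1 loc [0.0526 0.0002 0.072 ] Floc [-3.56  0.46  1.85] Tz [-0.069  0.45   0.041] gap 0.0855
rotfix share [-0.0015 -0.0013  0.0004]
```

Request:
move_arm:
  increments:
    - {"xyz": [0,0.001,0],"rot": [0,0,0],"jaw": -1}
    - {"xyz": [0,0.001,0],"rot": [0,0,0],"jaw": -1}

```text
time_s: 17.35
position: [0.6501, -0.048, 0.0719]
orientation: [0.592, 0.806, -0.001, -0.002]
ft_force: [-4.5, -0.8, 1.0]
finger_gap: 0.0857
```

```bash
python3 -c "
from h import *
rep()"
```

```text
t 17.35 loc [0.0526 0.0002 0.0719] Floc [-4.5   0.57  0.98] Tz [-0.036  0.719 -0.004] gap 0.0857
rotfix share [-0.0028 -0.0016  0.0002]
```

Request:
move_arm:
  increments:
    - {"xyz": [0,0.001,0],"rot": [0,0,0],"jaw": -1}

```text
time_s: 17.48
position: [0.6501, -0.0481, 0.0718]
orientation: [0.592, 0.806, -0.001, -0.003]
ft_force: [-3.8, -0.4, 2.7]
finger_gap: 0.0854
```

```bash
python3 look.py scene s12
```

```text
t 17.475 loc [0.0526 0.0002 0.0718] Floc [-3.78  0.76  2.66] Tz [-0.09   0.769  0.079] gap 0.0854
rotfix share [-0.0035 -0.0018  0.0001]
y -0.1 102 x 0.0883 z 0.121
y -0.08 117 x 0.0887 z 0.1215
y -0.06 130 x 0.088 z 0.1214
y -0.04 170 x 0.0849 z 0.1221
y -0.02 126 x 0.0884 z 0.1213
y 0.0 111 x 0.0895 z 0.1211
y 0.02 71 x 0.092 z 0.1207
y 0.04 54 x 0.0932 z 0.1206
y 0.06 85 x 0.091 z 0.122
y 0.08 65 x 0.093 z 0.1206
y 0.1 39 x 0.092 z 0.1205
```

Request:
move_arm:
  increments:
    - {"xyz": [0,0.0013,0],"rot": [0,0,0],"jaw": -1}
    - {"xyz": [0,0.0013,0],"rot": [0,0,0],"jaw": -1}

```text
time_s: 17.77
position: [0.6502, -0.0481, 0.0716]
orientation: [0.592, 0.806, -0.002, -0.004]
ft_force: [-6.0, 0.1, 2.3]
finger_gap: 0.0853
```

```bash
python3 -c "
from h import *
rep()"
```

```text
t 17.775 loc [0.0526 0.0001 0.0716] Floc [-5.71  1.88  2.3 ] Tz [-0.136  0.966  0.089] gap 0.0853
rotfix share [-0.0052 -0.0022 -0.    ]
```

Request:
move_arm:
  increments:
    - {"xyz": [0,-0.002,0],"rot": [0,0,0],"jaw": -1}
    - {"xyz": [0,-0.003,0],"rot": [0,0,0],"jaw": -1}
    - {"xyz": [0,-0.006,0],"rot": [0,0,0],"jaw": -1}
    - {"xyz": [0,-0.02,0],"rot": [0,0,0],"jaw": -1}
    - {"xyz": [0,-0.04,0],"rot": [0,0,0],"jaw": -1}
    - {"xyz": [0,-0.04,0],"rot": [0,0,0],"jaw": -1}
    - {"xyz": [0,-0.04,0],"rot": [0,0,0],"jaw": -1}
    - {"xyz": [0,0,0],"rot": [0,0,0],"jaw": -1}

```text
time_s: 18.77
position: [0.5773, -0.0711, 0.0723]
orientation: [0.592, 0.806, 0.0, -0.001]
ft_force: [-0.4, 0.1, 0.5]
finger_gap: 0.0855
```

```bash
python3 look.py scene s13
```

```text
t 18.775 loc [-0.0238  0.      0.0723] Floc [-0.36  0.22  0.46] Tz [-0.012 -0.022 -0.058] gap 0.0855
rotfix share [-0.0004 -0.0012  0.0001]
y -0.1 72 x 0.0902 z 0.1208
y -0.08 87 x 0.0913 z 0.1211
y -0.06 95 x 0.0897 z 0.1208
y -0.04 109 x 0.0891 z 0.1226
y -0.02 83 x 0.0907 z 0.1208
y 0.0 80 x 0.0914 z 0.1212
y 0.02 86 x 0.091 z 0.121
y 0.04 79 x 0.0911 z 0.1209
y 0.06 104 x 0.0889 z 0.1215
y 0.08 89 x 0.091 z 0.1207
y 0.1 54 x 0.0893 z 0.1208
```

View pics/s13.png

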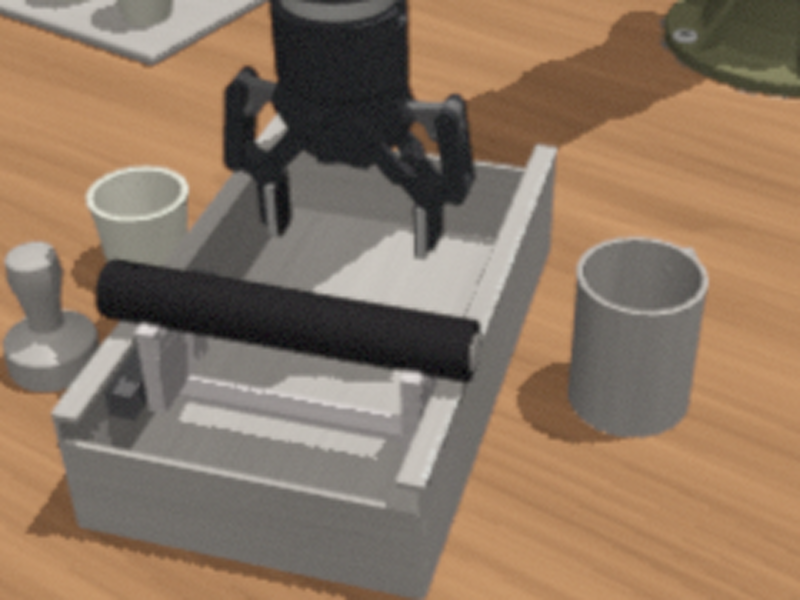

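Request:
move_arm:
  increments:
    - {"xyz": [0,-0.02,-0.06],"rot": [0,0,0],"jaw": -1}
    - {"xyz": [0,-0.02,-0.08],"rot": [0,0,0],"jaw": -1}
    - {"xyz": [0,-0.02,-0.08],"rot": [0,0,0],"jaw": -1}
    - {"xyz": [0,0,-0.06],"rot": [0,0,0],"jaw": -1}
    - {"xyz": [0,0,0],"rot": [0,0,0],"jaw": -1}
    - {"xyz": [0,0,0],"rot": [0,0,0],"jaw": -1}

```text
time_s: 19.58
position: [0.553, -0.0771, 0.2169]
orientation: [0.59, 0.807, 0.002, 0.001]
ft_force: [-0.4, -0.2, 0.4]
finger_gap: 0.0854
```

```bash
python3 look.py scene s14; python3 look.py top t14; python3 - <<'E'
from workcell import manip
import cv2
p,d=manip.capture("wrist"); cv2.imwrite("pics/w14.png",p[:,:,::-1])
E
```

```text
t 19.575 loc [-0.0488  0.0016  0.2169] Floc [-0.43 -0.05  0.4 ] Tz [ 0.01  -0.033  0.065] gap 0.0854
rotfix share [ 0.0028 -0.0001  0.0031]
y -0.1 90 x 0.09 z 0.1209
y -0.08 102 x 0.0893 z 0.1214
y -0.06 107 x 0.0895 z 0.121
y -0.04 112 x 0.0897 z 0.1212
y -0.02 101 x 0.0903 z 0.1209
y 0.0 105 x 0.0895 z 0.1209
y 0.02 107 x 0.0897 z 0.1208
y 0.04 105 x 0.09 z 0.1212
y 0.06 111 x 0.0894 z 0.1208
y 0.08 116 x 0.0897 z 0.1211
y 0.1 71 x 0.0887 z 0.1212
t 19.625 loc [-0.0487  0.0015  0.2169] Floc [ 0.63 -0.59 -0.26] Tz [-0.002  0.028  0.014] gap 0.0853
rotfix share [ 0.0028 -0.      0.0031]
y -0.1 9 x 0.0906 z 0.1199
y -0.08 80 x 0.0771 z 0.1229
y -0.06 112 x 0.0775 z 0.1226
y -0.04 109 x 0.0771 z 0.1223
y -0.02 113 x 0.0774 z 0.1224
y 0.0 116 x 0.0769 z 0.1228
y 0.02 119 x 0.0772 z 0.1225
y 0.04 115 x 0.0775 z 0.1228
y 0.06 114 x 0.0775 z 0.1225
y 0.08 113 x 0.0777 z 0.1227
y 0.1 75 x 0.078 z 0.1221
```

View pics/w14.png

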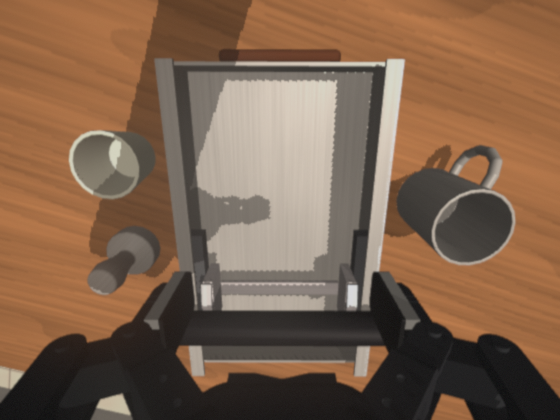

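View pics/s14.png

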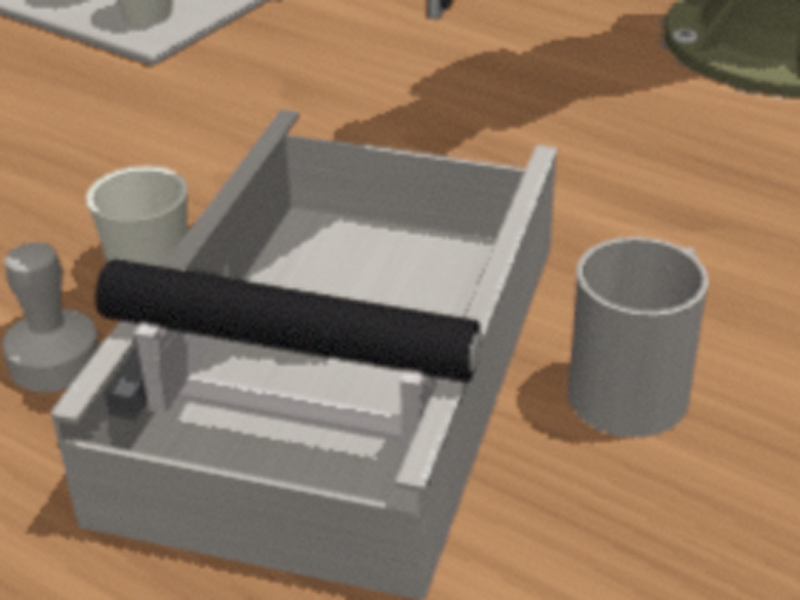

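The bar lies level and square in the cradle. Its ends show in the scene crop at about (105,290) and (475,348). The jug, tamper and cup have not moved, and the gripper is clear.

```bash
python3 -c "
from workcell import manip
print(manip.finish_job())"
```

```text
the job is handed in; nothing more can be done
None
```

I rolled the bar along the rims with the open fingers and over both ramps into the cradle, pressed it against the back stops, backed off and handed in at about 20 s of the 67 s allowed.

- **Ramps:** the push was about 3 to 4 N on the climb and fell to nearly 0 past the crest, where the bar dropped ahead into the cradle.
- **Stops:** against the stops the force rose to between 3.5 and 5.7 N while the tool stayed put. The highest force I read was about 6 N, well under 15 N, but I only read it at the end of each move. The turning moment stayed small, so both fingers were pressing about equally.
- **Final position:** the last pictures show the bar level, with its top 121 to 122 mm up, and square to within about 1 mm from end to end. It hardly moved between the last two looks. The top camera puts it at x = 77 mm in the drawer, where I had measured the cradle centre.
- **Neighbours:** the jug, tamper and cup look untouched, and the gripper is well clear.

**Disagreements:**
- The scene camera put the bar about 12 mm farther along x than the top camera. I took that to be because it sees the bar from the far side, and did not follow it up.
- On the ramp the right finger carried more of the load because the bar started about 1° askew. It squared itself against the stops.

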